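# Set the proud bench dogs below the work

## Task

The neck billet is about to be planed on the workboard, but two of the five brass bench dogs around it stand higher than the billet's top face and would catch the plane iron. Press those two down gently with your fingertips, without gripping them, until their heads are clearly (several millimetres) below the billet's top face, and stop there: do not drive them to the bottom, they must still stand tall enough to hold the work. Leave the three low dogs, the billet and everything else as they are, and draw your hand clear.

Things in the scene. Friction and masses are not known exactly. Their poses are not given: they have to be found in the camera images.
- workboard: thick laminated wooden workboard on the bench, 280 x 483 x 60 mm high (x, y, z), fixed; origin at the centre of its underside, so its top face is 60 mm above the origin; its x axis points away from the robot, its long side runs along y. It does not move during the task. Dark round spots on its top are empty dog holes
- billet: maple billet for a violin neck, 62 x 270 x 44 mm high (x, y, z), loose (about 0.5 kg), lying along the middle of the workboard's top face; origin centre of its underside, so its top face is 44 mm above its origin and above the workboard's face
- dog_a_top (a point): centre of the flat top of one of the five identical upright round brass bench dogs (head 25 mm across, 11 mm thick; shank 19 mm). This one starts HIGH: top 54 to 62 mm above the workboard's face. Two dogs stand on the billet's near side, two on its far side, one at its left (+y) end, axes at least 24 mm off its edges; which dog is where varies
- dog_a (a joint): how far this dog is down (m): its top is 62 mm minus this above the workboard's face; 0.042 is the lowest (top 20 mm above the face, foot on the bench). It slides vertically against about 6 N of drag and stays where it is left
- dog_b_top (a point): centre of the flat top of one of the five identical upright round brass bench dogs (head 25 mm across, 11 mm thick; shank 19 mm). This one starts HIGH: top 54 to 62 mm above the workboard's face. Two dogs stand on the billet's near side, two on its far side, one at its left (+y) end, axes at least 24 mm off its edges; which dog is where varies
- dog_b (a joint): how far this dog is down (m): its top is 62 mm minus this above the workboard's face; 0.042 is the lowest (top 20 mm above the face, foot on the bench). It slides vertically against about 6 N of drag and stays where it is left
- dog_c_top (a point): centre of the flat top of one of the five identical upright round brass bench dogs (head 25 mm across, 11 mm thick; shank 19 mm). This one starts low, must be left alone: top 22 to 30 mm above the workboard's face. Two dogs stand on the billet's near side, two on its far side, one at its left (+y) end, axes at least 24 mm off its edges; which dog is where varies
- dog_c (a joint): how far this dog is down (m): its top is 62 mm minus this above the workboard's face; 0.042 is the lowest (top 20 mm above the face, foot on the bench). It slides vertically against about 6 N of drag and stays where it is left
- dog_d_top (a point): centre of the flat top of one of the five identical upright round brass bench dogs (head 25 mm across, 11 mm thick; shank 19 mm). This one starts low, must be left alone: top 22 to 30 mm above the workboard's face. Two dogs stand on the billet's near side, two on its far side, one at its left (+y) end, axes at least 24 mm off its edges; which dog is where varies
- dog_d (a joint): how far this dog is down (m): its top is 62 mm minus this above the workboard's face; 0.042 is the lowest (top 20 mm above the face, foot on the bench). It slides vertically against about 6 N of drag and stays where it is left
- dog_e_top (a point): centre of the flat top of one of the five identical upright round brass bench dogs (head 25 mm across, 11 mm thick; shank 19 mm). This one starts low, must be left alone: top 22 to 30 mm above the workboard's face. Two dogs stand on the billet's near side, two on its far side, one at its left (+y) end, axes at least 24 mm off its edges; which dog is where varies
- dog_e (a joint): how far this dog is down (m): its top is 62 mm minus this above the workboard's face; 0.042 is the lowest (top 20 mm above the face, foot on the bench). It slides vertically against about 6 N of drag and stays where it is left
- thumb_plane: small brass thumb plane with a dark wood wedge, 56 x 26 x 26 mm high, loose on the workboard between the two far dogs; origin centre of underside
- wedge_a: slim wooden folding wedge, 95 x 20 x 15 mm high, loose on the workboard between the two near dogs; origin centre of underside
- wedge_b: second wedge, the same, lying near the workboard's near edge; origin centre of underside
- pencil: green pencil, 170 mm long, 7 mm thick, lying near the workboard's far edge; origin centre of underside
- varnish_jar: small amber glass jar with a black cap, 46 mm across, 65 mm high, standing on the workboard's far right corner; origin centre of underside
- bridge: violin bridge lying flat, 41 x 35 x 4.5 mm, near the workboard's near left corner; origin centre of underside
- block_plane: steel block plane, 160 x 52 x 50 mm, on the bench left of the workboard; origin centre of underside

How it is judged (in metres and radians):
At the end, for the whole second after the job is handed in: Both high dogs at rest with tops at least 2.5 mm below the billet's top face and at least 21 mm above the workboard's face (joint 0.0205 to 0.041); low dogs within 3 mm, billet within 6 mm and bystanders within 10 mm of their starts (value of joint dog_a between 0.0205 and 0.041 m and value of joint dog_b between 0.0205 and 0.041 m and velocity of joint dog_a between -0.002 and 0.002 m/s and velocity of joint dog_b between -0.002 and 0.002 m/s and distance of each of dog_c_top, dog_d_top, dog_e_top from where it was at the start of the episode below 0.003 m and distance of billet from where it was at the start of the episode below 0.006 m and linear speed of billet below 0.02 m/s and distance of each of thumb_plane, wedge_a, wedge_b, pencil, varnish_jar, bridge, block_plane from where it was at the start of the episode below 0.01 m); the robot touches nothing.
It fails at once if one of the three low dogs was moved (more than 3 mm) (distance of any of dog_c_top, dog_d_top, dog_e_top from where it was at the start of the episode above 0.003 m).
It fails at once if a high dog was pulled up, or taken between the fingers (fingertips more than 11 mm below its top, around it) (value of joint any of dog_a, dog_b below -0.003 m or (horizontal distance between the grasp point and dog_a_top below 0.02 m and z of the grasp point in the frame of dog_a_top below 0.008 m) or (horizontal distance between the grasp point and dog_b_top below 0.02 m and z of the grasp point in the frame of dog_b_top below 0.008 m)).
It fails at once if a dog was pressed roughly (more than 35 N) or a high dog was driven to the bottom (top under 21 mm above the workboard's face) (value of joint any of dog_a, dog_b above 0.041 m or contact force between the fingers and dog_a above 35 N or contact force between the fingers and dog_b above 35 N or contact force between the fingers and dog_c above 35 N or contact force between the fingers and dog_d above 35 N or contact force between the fingers and dog_e above 35 N).
It fails at once if the billet was shifted (more than 6 mm) or tipped (distance of billet from where it was at the start of the episode above 0.006 m or angle between billet's own z axis and vertical above 0.1 rad).
It fails at once if a bystander was shifted or lifted (more than 10 mm) (distance of any of thumb_plane, wedge_a, wedge_b, pencil, varnish_jar, bridge, block_plane from where it was at the start of the episode above 0.01 m).
It also fails if it takes over 38 s, if anything falls off the work surface, if the arm or the gripper's body presses on something with over 40 N, if the wrist force passes 120 N, or if a joint passes its speed limit or range.

## Robot

A 6-joint arm with a two-finger parallel gripper is mounted at the origin on the work surface. World frame = base frame: x ahead of the robot, y to its left, z up, the work surface at z = 0. Lengths are in m, angles in degrees, forces in N, time in s.
With the tool pointing down it reaches from about 0.3 to 0.775 m from the base axis. Payload 14.6 kg.
Tool frame: the origin (TCP) lies between the finger pads; the fingertips stand 8 mm ahead of it and the grasp point (between the pads) lies 11 mm behind it; z points along the fingers, y is the line along which they close (so a half turn about z gives the same grasp; the last joint's range is limited). The gripper opens to 85 mm and grips with 20 to 120 N. Pads are 22 mm wide; open, the fingers measure 114 mm over their backs; the gripper's body (76 mm by 85 mm) begins 54 mm behind the grasp point. The pads swing forward as they close: fully open they stand 13 mm farther back than shut.
Start: joints at [-80.535, 17.183, 87.147, -0, 75.671, -3.816], TCP at [0.126, -0.535, 0.239] pointing down, gripper open.
Joint ranges: [-173.82, 173.82], [-45.26, 126.66], [13.44, 144.39], [-59.66, 239.66], [0, 175.72], [-146.38, 146.38]. Speed limits (degrees/s): [127.2, 127.2, 147.25, 180, 180, 180].

## Interface

Orientations are given as a 3x3 rotation matrix whose columns are the frame's x, y, z axes.
In Python, from cell import env gives the robot as it stands. Calls block until the motion is done:
- env.move_to(position, orientation): joint-space move of the TCP to a pose.
- env.move_straight(position, vel=0.15, rot=None): straight line of the TCP; rot=None keeps the orientation; vel is the mean speed in m/s.
- env.goto_joints(angles): joint-space move.
- env.gripper_to(opening): opening from 0.0 (shut) to 1.0 (fully open); the grip force is fixed at half the most; returns when the fingers have stopped.
- env.dwell(seconds).
- env.solve_ik(position, orientation): joint angles nearest the present ones, or None.
- env.snapshot(name): name is "scene" or "top"; returns a dict with "frame" (420x560x3 uint8, blue, green, red), "depth" (420x560 float32, m along the optical axis (not along the pixel's ray), 0 where there is no reading), "fovy" (degrees; the focal length in pixels is half the picture's height over the tangent of half this angle, whatever the lens; pixels are square), "cx", "cy" (the principal point, pixels), "R" (3x3) and "t" (3): a world point X has camera coordinates R X + t. Camera axes: x right, y down, z forward; pixel columns grow to the right and rows downward; lengths in m; the calibration is good to about 2 mm. A picture is of the moment at which its call begins.
A pose or a line that the arm cannot do raises env.MotionError and nothing moves.
- env.hand_in(): hands the job in; it is judged then, once.
Trained networks look in the newest picture that a camera, given by its name, has taken for a name from the list of things; names that differ only in an ending like _2 or _b are one class to them, and where a whole thing is asked for, a point or a joint stands for the part that bears it (a point fixed in the world has none). Each returns a list of dicts, best first, with "confidence" (0 to 1); they miss things now and then, are a little off and sometimes report something else, mostly with a low value. They report only what shows in the picture. A call takes as long as a camera call.
- env.regions_of(camera, thing): "pixels" (420x560 bool, what is visible of it).
- env.tip_of(camera, thing): "location" ([x, y, z] in m, in world coordinates, good to about 4 mm: a listed point, or the origin of a listed thing).
Readings, each from a call of its own:
- env.read_time_s(): time.
- env.read_joint_pos(): joint angles.
- env.read_joint_velocities(): joint speeds.
- env.read_tau(): joint torques, N m.
- env.read_tcp_pos(): TCP position.
- env.read_orientation(): TCP orientation.
- env.read_force(): force on the tool from outside, world axes, zero at the start.
- env.read_torque(): the same for the moment, N m.
- env.read_gripper_width(): opening from 0.0 (shut) to 1.0 (fully open).
- env.read_grasp_force(): force on a finger pad.
Only numpy, scipy, OpenCV 4.12 (cv2) and the standard library are available. Lean on these libraries where they do the work, as an engineer would, in place of code of your own. Each camera call takes 0.05 s, during which the arm holds its last target. There are 200 camera calls.

## Working session

There is one attempt and no reset: what is moved stays moved. The work goes in short steps, each a Python script; the robot and the scene stay as the last script left them, time stands still between calls to the robot, and variables do not carry over. Pictures are saved under pics/ and viewed, at most 10 in all, crops included, and the job is handed in when it is done.

```bash
mkdir -p pics; ls; python3 - <<'E'
from cell import env
import cv2,numpy as np
for n in("top","scene"):
    s=env.snapshot(n); cv2.imwrite(f"pics/{n}0.png",s["frame"]); np.savez(f"{n}0.npz",**s)
    print(n,s["fovy"],s["t"],s["R"].round(3).tolist())
    for th in("workboard","billet","dog_a_top","dog_c_top"):
        print(th,[(d["location"],round(d["confidence"],2)) for d in env.tip_of(n,th)])
E
```

```text
pics
top 53.275093276937284 [0.02785198 0.58299413 0.85456628] [[0.02, -1.0, 0.009], [-0.99, -0.021, -0.137], [0.138, -0.006, -0.99]]
workboard [([0.5555, -0.0755, 0.0009], 0.84)]
billet [([0.5531, -0.0705, 0.0579], 0.6)]
dog_a_top [([0.4971, -0.1516, 0.1131], 0.63)]
dog_c_top [([0.4939, 0.0083, 0.0799], 0.54)]
scene 50.2758001401341 [-0.20017545 -0.28147678  1.53378827] [[0.286, 0.958, -0.017], [0.637, -0.203, -0.744], [-0.716, 0.202, -0.668]]
workboard [([0.5582, -0.0714, 0.0004], 0.75)]
billet [([0.5546, -0.0653, 0.0563], 0.83), ([0.4972, 0.0048, 0.0802], 0.69)]
dog_a_top [([0.492, -0.1516, 0.1172], 0.51)]
dog_c_top [([0.4973, 0.0063, 0.0835], 0.48)]
```

View pics/top0.png

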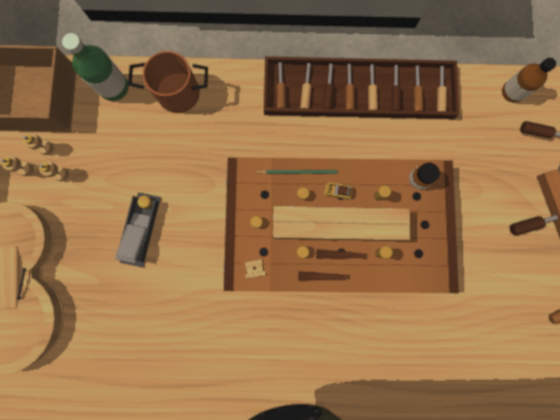

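View pics/scene0.png

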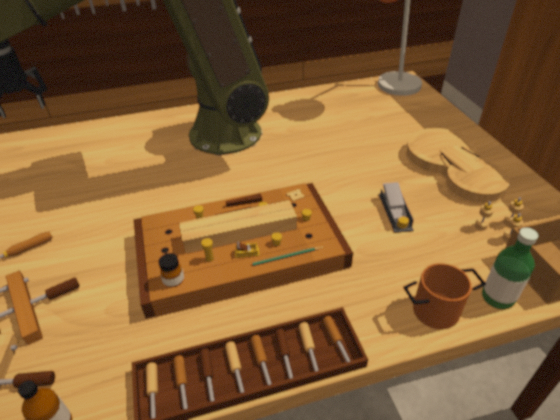

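```bash
cat >h.py <<'E'
import numpy as np
def cloud(s):
    d=s["depth"];v,u=np.mgrid[:420,:560];f=210/np.tan(np.radians(float(s["fovy"]))/2)
    c=np.stack([(u-s["cx"])/f*d,(v-s["cy"])/f*d,d],-1)
    P=(c-s["t"])@s["R"]; P[d==0]=np.nan; return P
E
python3 - <<'E'
from h import *
import cv2
for n in("top","scene"):
    P=cloud(np.load(n+"0.npz")); z=P[...,2]
    box=(P[...,0]>.4)&(P[...,0]<.71)&(P[...,1]>-.33)&(P[...,1]<.18)
    for lo,hi in((.05,.07),(.074,.096),(.098,.108),(.109,.13)):
        m=(box&(z>lo)&(z<hi)).astype(np.uint8)
        k,L,st,_=cv2.connectedComponentsWithStats(m)
        for i in range(1,k):
            if st[i,4]>40:
                q=P[L==i]; print(n,lo,st[i].tolist(),"med",np.median(q,0).round(4),"mid",((q.min(0)+q.max(0))/2).round(4),"ext",np.ptp(q,axis=0).round(3))
E
```

```text
top 0.05 [223, 157, 236, 136, 24044] med [ 0.5389 -0.067   0.0591] mid [ 0.5548 -0.072   0.0602] ext [0.285 0.487 0.02 ]
top 0.05 [327, 184, 9, 10, 62] med [ 0.6274 -0.0514  0.0624] mid [ 0.6267 -0.0514  0.063 ] ext [0.019 0.016 0.013]
top 0.074 [410, 166, 19, 23, 112] med [ 0.6405 -0.2192  0.0873] mid [ 0.6503 -0.2291  0.0851] ext [0.042 0.032 0.022]
top 0.074 [326, 182, 26, 16, 221] med [ 0.6205 -0.0695  0.0787] mid [ 0.6222 -0.0651  0.0827] ext [0.031 0.052 0.017]
top 0.074 [297, 187, 12, 12, 117] med [0.6134 0.0101 0.0838] mid [0.6132 0.0092 0.0828] ext [0.023 0.023 0.009]
top 0.074 [250, 215, 12, 13, 120] med [0.5523 0.1036 0.0818] mid [0.5529 0.1038 0.0803] ext [0.024 0.023 0.012]
top 0.074 [296, 245, 13, 13, 118] med [0.4939 0.0084 0.082 ] mid [0.494  0.0083 0.08  ] ext [0.024 0.024 0.012]
top 0.074 [317, 249, 43, 9, 159] med [ 0.4905 -0.0646  0.0753] mid [ 0.491  -0.065   0.0761] ext [0.017 0.085 0.004]
top 0.074 [298, 271, 47, 9, 182] med [ 0.4452 -0.0278  0.075 ] mid [ 0.4461 -0.0309  0.0764] ext [0.016 0.093 0.005]
top 0.098 [272, 206, 138, 34, 4260] med [ 0.5511 -0.0669  
[... 1139 characters left out ...]
 266, 23, 19, 177] med [ 0.6731 -0.2363  0.0857] mid [ 0.6652 -0.237   0.0851] ext [0.027 0.046 0.022]
scene 0.098 [179, 201, 118, 41, 2170] med [ 0.5559 -0.072   0.1024] mid [ 0.5532 -0.0665  0.1023] ext [0.069 0.271 0.008]
scene 0.098 [161, 266, 19, 11, 67] med [ 0.6705 -0.2359  0.1014] mid [ 0.6662 -0.2364  0.1029] ext [0.02  0.038 0.01 ]
scene 0.109 [193, 206, 10, 8, 64] med [ 0.4999 -0.1529  0.1128] mid [ 0.4993 -0.1525  0.1125] ext [0.023 0.023 0.007]
scene 0.109 [201, 239, 11, 10, 83] med [ 0.6195 -0.1517  0.1136] mid [ 0.6177 -0.1514  0.1134] ext [0.027 0.024 0.007]
scene 0.109 [158, 253, 21, 19, 313] med [ 0.6609 -0.2367  0.123 ] mid [ 0.6555 -0.237   0.1179] ext [0.042 0.04  0.017]
```

The top view shows high dogs at px (384,191) and (385,251), at about z = 0.114. The low dogs at (303,193), (256,221) and (302,251) are at about z = 0.083, and the billet top is at about 0.1035. In the scene view the same two dogs stand above the billet, at px (206,244) and (198,210).

I'll press the near dog first, with the fingers shut and watching the force.

```bash
cat >>h.py <<'E'
from cell import env
def press(x,y,zt=.1140,goal=.0945):
    env.move_straight([x,y,zt+.008+.012],vel=.1)
    f0=np.array(env.read_force())[2]; z=zt+.020; hit=None
    while z>goal+.008-1e-6:
        z-=.002; env.move_straight([x,y,max(z,goal+.008)],vel=.02)
        f=np.array(env.read_force())[2]-f0; p=env.read_tcp_pos()
        if hit is None and abs(f)>2: hit=p[2]-.008
        print(round(p[2]-.008,4),round(f,1),end=" | ")
        if abs(f)>20: print("STOP");break
    print("contact tip z",hit,"t",env.read_time_s())
    env.move_straight([x,y,.22],vel=.12)
E
python3 - <<'E'
from h import *
env.gripper_to(0.0)
R=np.array(env.read_orientation());print(R.round(3).tolist())
c=[]
for s in(1,-1):
    O=np.array([[-s,0,0],[0,s,0],[0,0,-1.]]); q=env.solve_ik([.497,-.152,.2],O)
    if q is not None: c.append((np.abs(np.array(q)-env.read_joint_pos()).max(),s,O))
d,s,O=min(c,key=lambda a:a[0]);print(d,s)
env.move_to([.497,-.1515,.2],O)
print(env.read_tcp_pos(),env.read_time_s(),env.read_gripper_width())
press(.497,-.1515)
E
```

```text
[[0.973, 0.23, -0.0], [0.23, -0.973, -0.0], [-0.0, 0.0, -1.0]]
72.77335099759969 -1
[ 0.49686777 -0.15217616  0.20006073] 3.2 0.0005297981308757605
0.1243 -0.9 | 0.1219 0.1 | 0.1199 -0.8 | 0.1178 -0.8 | 0.1159 -0.7 | 0.1139 0.1 | 0.1119 -0.6 | 0.1098 -1.2 | 0.1078 -0.9 | 0.1058 -0.9 | 0.1038 -1.1 | 0.1018 -1.1 | 0.0998 -0.3 | 0.0978 -0.3 | 0.0958 0.1 | 0.0943 -2.2 | contact tip z 0.0943294399640453 t 8.0083
```

Little force was felt, so I'll check the result in a picture.

```bash
python3 - <<'E'
from h import *
import cv2
for n in("top","scene"):
    s=env.snapshot(n);P=cloud(s);print(n)
    cv2.imwrite(f"pics/{n}1.png",cv2.resize(s["frame"][150:300,130:470],None,fx=2.3,fy=2.3))
    for x,y in((.497,-.152),(.616,-.151)):
        m=(np.hypot(P[...,0]-x,P[...,1]-y)<.02)&(P[...,2]>.072); print(m.sum(),np.median(P[m],0).round(4),P[m][:,2].max().round(4))
print(env.read_force(),env.read_time_s())
E
```

```text
top
1162 [ 0.4955 -0.1517  0.4906] 0.4938
161 [ 0.6135 -0.1482  0.1137] 0.1181
scene
748 [ 0.5074 -0.1529  0.2779] 0.4921
175 [ 0.6233 -0.1512  0.1078] 0.1161
[ 0.66598368 -0.18666488 -0.43246781] 9.2417
```

View pics/scene1.png

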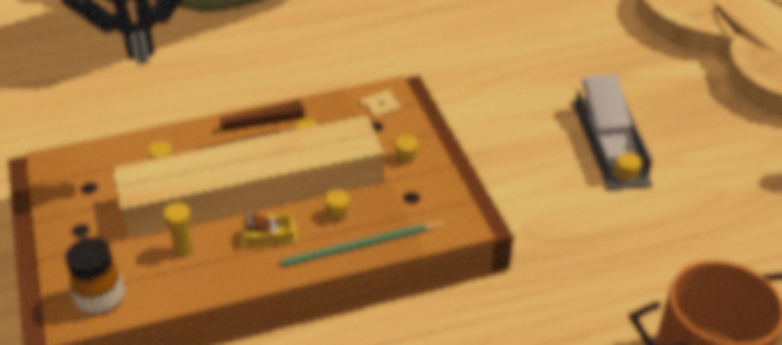

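The near dog now shows at crop px (160,149), and its head looks lower behind the billet. The far dog at (178,215) is still high. I'll measure the near dog's height with the hand excluded.

```bash
cat >>h.py <<'E'
def heights(n):
    P=cloud(env.snapshot(n))
    for x,y in((.497,-.152),(.616,-.151),(.494,.008),(.553,.104),(.614,.009)):
        m=(np.hypot(P[...,0]-x,P[...,1]-y)<.014)&(P[...,2]>.072)&(P[...,2]<.13)
        print(n,(x,y),m.sum(),np.percentile(P[m][:,2],[50,80]).round(4) if m.any() else "")
E
python3 - <<'E'
from h import *
heights("scene")
import cv2; P=cloud(np.load("scene0.npz"));m=(np.hypot(P[...,0]-.497,P[...,1]+.152)<.014)&(P[...,2]>.072);print("before",np.percentile(P[m][:,2],[50,80]))
E
```

```text
scene (0.497, -0.152) 64 [0.0919 0.0935]
scene (0.616, -0.151) 164 [0.1062 0.114 ]
scene (0.494, 0.008) 28 [0.0811 0.0818]
scene (0.553, 0.104) 64 [0.0812 0.0824]
scene (0.614, 0.009) 79 [0.0827 0.084 ]
before [0.11014784 0.11331115]
```

The near dog's top is now at about 0.093, 10 mm below the billet's top. Next is the far dog, done the same way.

```bash
python3 - <<'E'
from h import *
env.move_straight([.6165,-.151,.22],vel=.12)
press(.6165,-.151)
env.move_straight([.42,-.36,.26],vel=.2)
heights("scene");heights("top")
import cv2
s=env.snapshot("top");cv2.imwrite("pics/top2.png",cv2.resize(s["frame"][140:310,110:480],None,fx=2.1,fy=2.1))
print(env.read_time_s())
E
```

```text
0.1242 -0.7 | 0.1219 0.1 | 0.1198 -0.8 | 0.1178 -0.3 | 0.1159 -0.3 | 0.114 -0.6 | 0.1119 1.1 | 0.1098 0.9 | 0.1078 -0.5 | 0.1057 0.1 | 0.1037 -0.2 | 0.1018 -0.3 | 0.0998 -0.1 | 0.0978 -0.2 | 0.0958 0.3 | 0.0943 1.1 | contact tip z None t 15.45
scene (0.497, -0.152) 63 [0.0922 0.0934]
scene (0.616, -0.151) 116 [0.0913 0.093 ]
scene (0.494, 0.008) 27 [0.0813 0.0819]
scene (0.553, 0.104) 67 [0.0813 0.0824]
scene (0.614, 0.009) 84 [0.0827 0.0844]
top (0.497, -0.152) 131 [0.0934 0.0945]
top (0.616, -0.151) 126 [0.093  0.0945]
top (0.494, 0.008) 117 [0.0818 0.0834]
top (0.553, 0.104) 121 [0.0819 0.0832]
top (0.614, 0.009) 119 [0.0836 0.0848]
18.3333
```

View pics/top2.png

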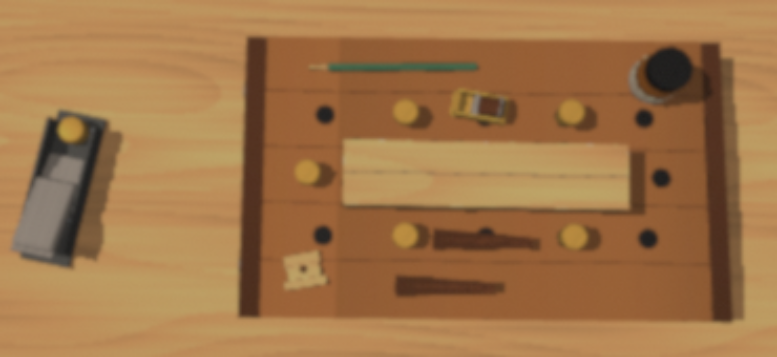

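Both pressed dogs, at crop px (573,237) and (571,112), now stand at about 0.093, roughly 10 mm below the billet's top and 33 mm above the board. Nothing else has moved and the hand is clear.

```bash
python3 -c "
from cell import env
print(env.hand_in())"
```

```text
the job is handed in; nothing more can be done
None
```

I pressed both high dogs down to about 33 mm above the board, roughly 10 mm below the billet's top face; the cameras show nothing else moved, the hand is clear, and the job is handed in (no verdict came back).

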